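# Clamp the panel and hold the carved shell crest level over its bed

## Robot

A 6-joint arm with a two-finger parallel gripper is mounted at the origin on the work surface. World frame = base frame: x ahead of the robot, y to its left, z up, the work surface at z = 0. Lengths are in m, angles in rad, forces in N, time in s.
With the tool pointing down it reaches from about 0.375 to 0.925 m from the base axis. Payload 5.7 kg.
Tool frame: the origin (TCP) lies midway between the tips of the shut fingers; the grasp point (between the pads) lies 19 mm behind it; z points along the fingers, y is the line along which they close (so a half turn about z gives the same grasp; the last joint's range is limited). The gripper opens to 85 mm and grips with 20 to 120 N. Pads are 22 mm wide; open, the fingers measure 114 mm over their backs; the gripper's body (76 mm by 85 mm) begins 54 mm behind the grasp point. The pads swing forward as they close: fully open they stand 13 mm farther back than shut.
Start: joints at [-1.219, 0.359, 1.51, -0, 1.272, -0.115], TCP at [0.27, -0.536, 0.231] pointing down, gripper open.
Joint ranges: [-2.97, 2.97], [-1.01, 2.36], [0.21, 2.38], [-0.96, 4.11], [0.2, 2.71], [-2.98, 2.98]. Speed limits (rad/s): [2.39, 2.39, 3.14, 3.14, 3.14, 3.14].

## Interface

Orientations are given as a rotation vector (axis times angle).
In Python, from plant import monitor, vision, workorder gives the robot as it stands.
- The arm moves only by the shell command python3 -m pendant 'ROWS' [OPENING] [FORCE]. ROWS is JSON, a list of rows, each an object with "slide": the shift along the tool's x, y, z each as a share of 0.06 m, from -1 to 1, a list of three; "dr": the turn, a rotation vector about the tool's x, y, z each as a share of 0.15 rad, from -1 to 1, a list of three. A call has 1 to 12 rows; each row shifts and turns the commanded pose from where the row before left it, along the tool's axes as they then stand; what a row does not reach is not made up. A row lasts 1/8 s, in which the tool goes at most 62.5 mm and 10.7 degrees, less where a joint would pass 70% of its speed; a pose out of reach is approached as far as the arm can. A call with a number of a shift or a turn outside -1 to 1 is refused whole. A call with a gripper value outside its range is refused whole. OPENING is the opening, from 0 (shut) to 1 (fully open), set as the call begins (- or left out, the last holds). The fingers move at their own pace and stop on an object; FORCE is the grip in N (left out, the last holds). Time passes only in rows, so rows that do not move let the fingers close. It gives the time, the measured TCP pose, the force, the opening and the grip force at its end, in the units of the state.
- monitor.observe(): the state, without advancing time (a new reading comes with each control period).
- vision.get_image(name): name is "scene" or "top" or "wrist"; returns a dict with "color" (384x512x3 uint8, red, green, blue), "range_z" (384x512 float32, m along the optical axis (not along the pixel's ray), 0 where there is no reading), "fx", "fy", "cx", "cy" (pixels), "k1" (the pictures are not rectified: a ray, as slopes to the right and down, at radius r is drawn at 1 + k1 r^2 times it, then the intrinsics apply), "pose" (4x4, takes a point from camera to world coordinates). Camera axes: x right, y up, looking along -z (the intrinsics and any distortion apply to the point x, -y, -z); pixel columns grow to the right and rows downward; lengths in m; the calibration is good to about 2 mm. A picture is of the moment at which its call begins.
- workorder.finish_job(): hands the job in; it is judged then, once.
The state is a dict: "time": time; "joint_positions": joint angles; "dq": joint speeds; "tau": joint torques, N m; "tcp_pos": TCP position; "ee_rot": TCP orientation; "contact_force": force on the tool from outside, world axes, zero at the start; "wrist_torque": the same for the moment, N m; "width": finger opening in m; "gripper_force": force on a finger pad.
Only numpy, scipy, OpenCV 4.12 (cv2) and the standard library are available. Lean on these libraries where they do the work, as an engineer would, in place of code of your own. Each camera call takes 0.05 s, during which the arm holds its last target. There are 200 camera calls.

## Task

I am about to glue the long carved shell ornament onto the panel in the glue-up board. First press the handles of both toggle clamps down until they snap over and hold the panel; then pick the ornament up off the bench at its balance point, and hold it still and level about a hand's breadth (80 mm) above the raised bed on the panel, turned to match it, shell over the round end and tail over the thin end, so that I can brush glue on underneath. Finish while still holding it there; don't let it touch the panel, and leave the other things on the bench where they are.

Things in the scene. Friction and masses are not known exactly. Their poses are not given: they have to be found in the camera images.
- ornament_grip (a point): Balance point of the loose carved limewood ornament (289 mm long, 0.2 to 0.3 kg, lying flat on the bench), 15 mm above its underside on the middle line of its straight stem: 34 mm wide, 30 mm high, upright parallel sides from the shell's edge, 28 mm before this point, to 45 mm past it; the leaf past the stem tapers to 18 mm wide. x axis: from shell to tail; z: up
- ornament_shell (a point): Centre of the ornament's ribbed scallop shell (76 mm across, 42 mm high), on its underside, 66 mm from the balance point in the ornament's -x
- ornament_tail (a point): Centre of the round curl (26 mm across, 18 mm high) at the ornament's thin tail, on its underside, 172 mm from the balance point in the ornament's +x
- panel: Loose limewood panel 108 x 310 x 20 mm in the glue-up board; origin at the centre of its underside, 18 mm above the bench, y along its length, z up. On its top, raised 4 mm, is the bed: the ornament's outline, a few mm smaller all round, along y, 8 mm to the +x side of the panel's middle. A low moulding and three tiny shells (24 mm across, 8 mm high) stand beside the bed
- bed_shell (a point): Centre of the round end of the bed (68 mm across), on the bed's top, 42 mm above the bench: the ornament's shell centre belongs over it. Axes are the panel's: the bed runs along +y from here to its tail end
- bed_tail (a point): Centre of the thin tail end of the bed, on its top, 238 mm from bed_shell: the ornament's tail curl belongs over it
- bed_balance (a point): Point on the bed's top under the ornament's balance point when shell and tail are over their ends of the bed (66 mm from bed_shell towards bed_tail); axes are the panel's
- board: Fixed plywood glue-up board, 215 x 336 x 18 mm, with 12 mm high cleats round the panel; origin on the bench under the panel's centre, x from the clamps to the panel, y along the panel, z up. Two steel toggle clamps are screwed to its -x side, 170 mm apart, handles pointing to -x. Shut, no part of them stands more than 35 mm above the panel's top
- handle_left (a joint): Handle of the clamp at y = +85 mm on the board, rad: 0 = fully down, level, locked; grows as it is raised (at most 1.25). Starts raised and stays there; takes some 3 N at the grip; let go at 0.3 to 0.45 it springs back a little, pressed below about 0.15 it snaps over centre to 0 and stays, its rubber pad pressing on the panel
- handle_right (a joint): The same for the clamp at y = -85 mm on the board
- handle_left_grip (a point): Middle of the left handle's round black grip (18 mm thick, 75 mm long), 78 mm from its hinge pin; moves with the handle; its frame equals the board's frame when the handle is down
- handle_right_grip (a point): The same for the right handle
- handle_left_pin (a point): Hinge pin of the left handle, 56 mm above the bench, along the board's y axis; the handle runs from here towards the board's -x and swings up. Its end is 113 mm from the pin. Axes are the board's
- handle_right_pin (a point): Hinge pin of the right handle, the same
- glue_bottle: Bystander: white glue bottle 62 mm across and 170 mm high; origin at the centre of its foot
- mallet: Bystander: round carver's mallet standing on its head, 86 mm across and 245 mm high; origin at its foot
- gouge: Bystander: wood-handled gouge 265 mm long lying on the bench; origin under its middle
- rosette: Bystander: small carved shell 60 mm across and 16 mm high lying on the bench near the robot; origin under its centre

How it is judged:
On the way, in this order (a step that is already met when the one before it is completed fails the run):
1. both clamp handles are down and locked on the panel (value of joint each of handle_left, handle_right below 0.06 rad), for 0.2 s.
2. the ornament is picked up, gripped at its balance point (height (world z) of each of ornament_shell, ornament_tail above 0.03 m and horizontal distance between the grasp point and ornament_grip below 0.025 m and contact force between the fingers and ornament above 1 N), for 0.2 s.
At the end, for the whole second after the job is handed in: Both handles locked (< 0.06 rad), panel within 10 mm of its start; ornament gripped within 25 mm of its balance point, still, touching neither panel nor board, level within 0.07 rad, underside 40 to 120 mm over the bed, shell and tail each within 20 mm of above their ends of the bed (all of step 1 and horizontal distance between the grasp point and ornament_grip below 0.025 m and contact force between the fingers and ornament above 1 N and horizontal distance between ornament_shell and bed_shell below 0.02 m and horizontal distance between ornament_tail and bed_tail below 0.02 m and z of ornament_grip in the frame of bed_balance between 0.055 and 0.135 m and angle between ornament_grip's own z axis and vertical below 0.07 rad and linear speed of ornament below 0.02 m/s and angular speed of ornament below 0.1 rad/s and contact force between ornament and panel below 0.1 N and contact force between ornament and board below 0.1 N and distance of panel from where it was at the start of the episode below 0.01 m); the arm keeps its last pose, push and grip.
It fails at once if the ornament touches the panel (contact force between ornament and panel above 1 N).
It fails at once if the glue bottle is moved by more than 20 mm (distance of glue_bottle from where it was at the start of the episode above 0.02 m).
It fails at once if the mallet is moved by more than 20 mm (distance of mallet from where it was at the start of the episode above 0.02 m).
It fails at once if the gouge is moved by more than 20 mm (distance of gouge from where it was at the start of the episode above 0.02 m).
It fails at once if the small shell is moved by more than 20 mm (distance of rosette from where it was at the start of the episode above 0.02 m).
It also fails if it takes over 61 s, if anything falls off the work surface, if the arm or the gripper's body presses on something with over 40 N, if the wrist force passes 120 N, or if a joint passes its speed limit or range.

## Working session

There is one attempt and no reset: what is moved stays moved. The work goes in short steps, Python scripts to look and compute and a shell command to move; the robot and the scene stay as the last step left them, time stands still between calls to the robot, and variables do not carry over. Pictures are saved under pics/ and viewed, at most 10 in all, crops included, and the job is handed in when it is done.

```bash
mkdir -p pics; ls; cat > h.py <<'E'
import numpy as np, cv2
from plant import monitor, vision, workorder
def grab(n):
    im=vision.get_image(n); np.savez('pics/%s.npz'%n,**im); return im
def pts(im):
    H,W=im['range_z'].shape; v,u=np.mgrid[0:H,0:W].astype(float)
    K=np.array([[im['fx'],0,im['cx']],[0,im['fy'],im['cy']],[0,0,1]])
    p=cv2.undistortPoints(np.stack([u.ravel(),v.ravel()],1)[:,None],K,np.array([im['k1'],0,0,0.]))[:,0]
    d=np.stack([p[:,0],-p[:,1],-np.ones(len(p))],1)
    P=im['pose']; R=P[:3,:3]; 
    w=(d*im['range_z'].reshape(-1,1))@R.T+P[:3,3]
    return w.reshape(H,W,3),(d@R.T).reshape(H,W,3),P[:3,3]
def onplane(im,u,v,z):
    _,d,o=pts(im); r=d[int(v),int(u)]; return o+r*(z-o[2])/r[2]
E
python3 - <<'E'
from h import *
for n in('top','scene'):
    im=grab(n); cv2.imwrite(f'pics/{n}0.png',im['color'][:,:,::-1]); print(n,im['pose'].round(3).tolist(),im['fx'],im['k1'])
print(monitor.observe())
E
```

```text
pics
top [[0.008, 0.996, -0.093, 0.484], [-1.0, 0.01, 0.023, 0.089], [0.024, 0.093, 0.995, 1.331], [0.0, 0.0, 0.0, 1.0]] 464.2921405402125 -0.17901293301131474
scene [[-0.797, -0.307, 0.52, 1.42], [0.603, -0.421, 0.677, 1.119], [0.011, 0.853, 0.521, 0.886], [0.0, 0.0, 0.0, 1.0]] 443.6618493670653 -0.05095199303521284
{'time': 0.1, 'joint_positions': array([-1.21908126e+00,  3.59441697e-01,  1.51133333e+00, -1.62830452e-05,
        1.27252785e+00, -1.15125431e-01]), 'dq': array([-1.63336728e-03, -5.05293550e-03, -2.83770372e-03,  6.80704982e-05,
        3.38395167e-04, -3.76393599e-04]), 'tau': array([ 6.55666845e-04, -5.28647554e+01, -2.79348511e+01, -6.85465807e-05,
        4.97893256e-03,  4.39763426e-05]), 'tcp_pos': array([ 0.26979687, -0.53521652,  0.23052899]), 'ee_rot': array([-3.05474349e+00, -7.26285297e-01,  3.41136107e-04]), 'contact_force': array([ 0.50282996,  0.61915224, -0.17403382]), 'wrist_torque': array([-0.01618491, -0.00636616, -0.01447238]), 'gripper_force': 0.0, 'width': 0.08527213617087133}
```

View pics/top0.png

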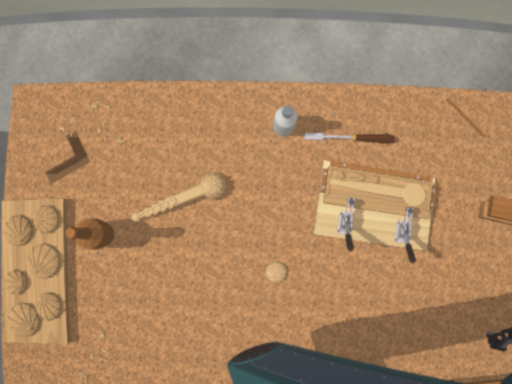

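View pics/scene0.png

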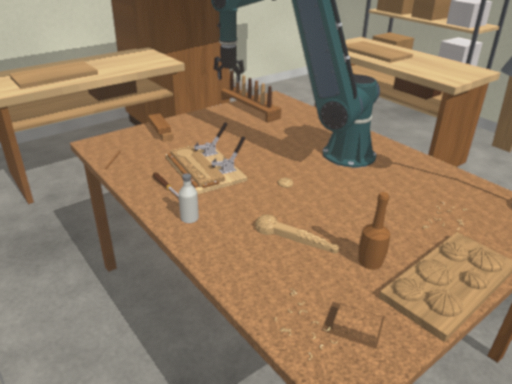

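The top view shows the board at (375,205) with its round bed end at (414,194) and the handles ending at (350,247) and (411,258). The ornament's shell is at (214,186) and its tail at (137,217). The bottle is at (286,120), the mallet at (95,233) and the rosette at (276,272).

```bash
python3 - <<'E'
from h import *
im=dict(np.load('pics/top.npz')); w,d,o=pts(im)
def sub(u0,u1,v0,v1): return w[v0:v1,u0:u1].reshape(-1,3)
b=sub(100,110,280,340); print('bench z',np.median(b[:,2]), b[:,2].std())
z0=np.median(b[:,2])
# ornament
m=np.zeros(w.shape[:2],np.uint8); m[165:230,120:240]=1
m=((w[:,:,2]>z0+.009)&(m>0)).astype(np.uint8)
n,l,s,c=cv2.connectedComponentsWithStats(m); k=1+s[1:,4].argmax(); P=w[l==k]; print('orn',len(P))
mu=P[:,:2].mean(0); ev,V=np.linalg.eigh(np.cov((P[:,:2]-mu).T)); a=V[:,1]; a=a*np.sign(a[1])
t=(P[:,:2]-mu)@a; q=(P[:,:2]-mu)@np.array([-a[1],a[0]]); print('yaw',np.arctan2(a[1],a[0]),'len',np.ptp(t))
for lo in np.arange(t.min(),t.max(),.02):
    s_=(t>=lo)&(t<lo+.02)
    if s_.sum()>2: print(round(lo+.01-t.min(),3),s_.sum(),q[s_].min().round(3),q[s_].max().round(3),P[s_,2].max().round(3))
print('start xy',mu+a*t.min(),'end',mu+a*t.max(),a)
# board
m=np.zeros(w.shape[:2],np.uint8); m[155:265,308:445]=1
hsv=cv2.cvtColor(im['color'],cv2.COLOR_RGB2HSV)
for zz in(.012,.03):
  mm=((w[:,:,2]>z0+zz)&(w[:,:,2]<z0+.06)&(m>0)).astype(np.uint8)
  n,l,s,c=cv2.connectedComponentsWithStats(mm); k=1+s[1:,4].argmax(); P=w[l==k][:,:2].astype(np.float32)
  r=cv2.minAreaRect(P); print(zz,r,cv2.boxPoints(r).round(3).tolist())
# handles: dark
dk=((hsv[:,:,2]<70)&(m>0)&(np.arange(384)[:,None]>215)).astype(np.uint8)
n,l,s,c=cv2.connectedComponentsWithStats(dk)
for k in range(1,n):
  if s[k,4]>15:
    Q=w[l==k]; print('handle',s[k],c[k],Q.min(0).round(3),Q.max(0).round(3), np.median(Q,0))
for nm,u,v in(('bottle',286,115),('mallet',100,233),('ros',276,272)): print(nm,w[v,u])
big=cv2.resize(im['color'][145:275,300:450],None,fx=5,fy=4.6,interpolation=cv2.INTER_CUBIC); cv2.imwrite('pics/board.png',big[:,:,::-1])
E
```

```text
bench z 0.0008245397566133406 0.07674908681784602
orn 1370
yaw 1.9271885408301541 len 0.3052754308511776
0.01 18 -0.024 0.179 1.331
0.03 139 -0.039 0.025 0.049
0.05 185 -0.044 0.033 0.05
0.07 165 -0.041 0.032 0.049
0.09 96 -0.032 0.02 0.043
0.11 91 -0.022 0.013 0.041
0.13 90 -0.021 0.014 0.037
0.15 88 -0.02 0.015 0.036
0.17 90 -0.019 0.016 0.04
0.19 82 -0.019 0.016 0.035
0.21 77 -0.016 0.016 0.037
0.23 67 -0.013 0.016 0.031
0.25 65 -0.011 0.015 0.032
0.27 51 -0.008 0.013 0.027
0.29 57 -0.009 0.017 0.03
0.31 9 -0.004 0.013 0.023
start xy [0.65113065 0.15134557] end [0.54462145 0.437438  ] [-0.34889543  0.93716166]
0.012 ((0.5857459902763367, -0.26392194628715515), (0.33780619502067566, 0.21862848103046417), 81.70531463623047) [[0.453000009059906, -0.41499999165534973], [0.6700000166893005, -0.44699999690055847], [0.7179999947547913, -0.11299999803304672], [0.5019999742507935, -0.08100000023841858]]
0.03 ((0.5996529459953308, -0.2640487551689148), (0.336301326751709, 0.18880951404571533), 79.98626708984375) [[0.47699999809265137, -0.4129999876022339], [0.6629999876022339, -0.44600000977516174], [0.722000002861023, -0.11500000208616257], [0.5360000133514404, -0.0820000022649765]]
handle [347 235   5  14  48] [348.85416667 241.66666667] [ 0.465 -0.165  0.101] [ 0.498 -0.155  0.158] [ 0.47985011 -0.1605161   0.13368024]
handle [407 245   8  16  60] [410.11666667 252.66666667] [ 0.433 -0.333  0.098] [ 0.471 -0.322  0.155] [ 0.45060213 -0.32702719  0.13053365]
bottle [0.80415823 0.00699298 0.17040809]
mallet [0.49640514 0.49434963 0.11857017]
ros [0.39411946 0.022907   0.01678671]
```

View pics/board.png

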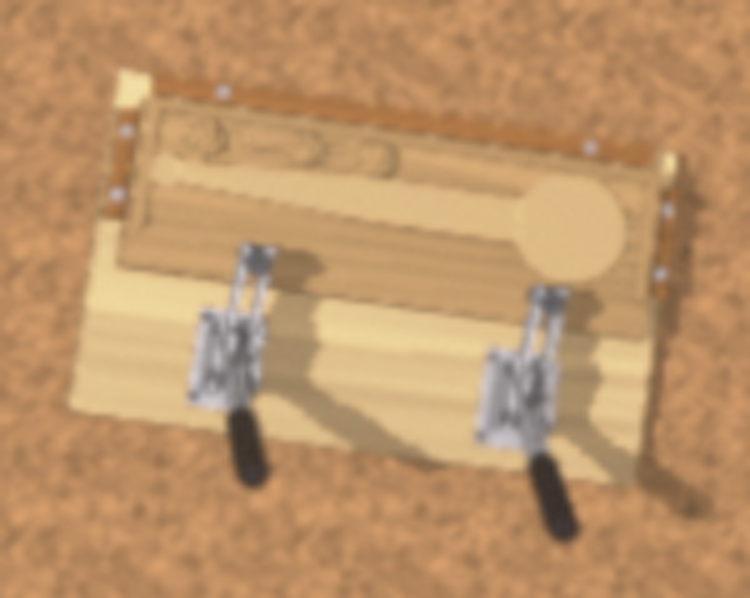

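The crop shows the bed circle at (571,229), i.e. full-picture (414.2,194.8), the bed tail at crop (165,165), and both handles raised.

```bash
cat >> h.py <<'E'
from scipy.spatial.transform import Rotation as Ro
def plan(xyz,yaw):
    """slides (in units of 0.06 m) in the tool axes after turning to tool-x yaw, and turn units about tool z, tool down"""
    s=monitor.observe(); R=Ro.from_rotvec(s['ee_rot'])
    T=Ro.from_matrix(np.array([[np.cos(yaw),np.sin(yaw),0],[np.sin(yaw),-np.cos(yaw),0],[0,0,-1]]))
    dr=(R.inv()*T).as_rotvec(); sl=T.inv().apply(np.array(xyz)-s['tcp_pos'])
    print('turn units',(dr/.15).round(2),'slide units',(sl/.06).round(2),'tcp',s['tcp_pos'].round(4))
E
python3 - <<'E'
from h import *
im=dict(np.load('pics/top.npz')); w,d,o=pts(im)
bs=onplane(im,414,195,.042); bt=onplane(im,334,181,.042); print('bed shell',bs,w[195,414],'tail',bt,w[181,334])
e=bt-bs; print(np.linalg.norm(e),'yaw bed',np.arctan2(e[1],e[0]))
bx=np.array([.9895,-.144])
for nm,p in(('L',[.505,-.164]),('R',[.475,-.331])):
    p=np.array(p); W=w[155:265,308:445].reshape(-1,3); t=(W[:,:2]-p)@bx; q=(W[:,:2]-p)@np.array([.144,.9895])
    for lo in np.arange(-.05,.09,.01):
        k=(abs(q)<.03)&(t>=lo)&(t<lo+.01)&(W[:,2]<.2); print(nm,round(lo,2),k.sum(),W[k,2].max().round(3),q[k][W[k,2].argmax()].round(3))
p=np.array([.475,-.331])-.011*bx
plan([p[0],p[1],.2],-.145)
E
```

```text
bed shell [ 0.61371152 -0.37146937  0.042     ] [ 0.61305308 -0.36913812  0.04852826] tail [ 0.65096353 -0.13822732  0.042     ] [ 0.65084308 -0.13806372  0.04292838]
0.2361981560187493 yaw bed 1.412419969744746
L -0.05 89 0.158 0.002
L -0.04 91 0.157 -0.0
L -0.03 83 0.144 0.001
L -0.02 82 0.129 -0.003
L -0.01 71 0.114 -0.002
L 0.0 76 0.093 -0.005
L 0.01 71 0.075 -0.005
L 0.02 74 0.067 0.01
L 0.03 74 0.071 -0.008
L 0.04 73 0.072 0.004
L 0.05 67 0.066 -0.013
L 0.06 69 0.07 -0.01
L 0.07 86 0.074 -0.001
L 0.08 81 0.088 -0.006
L 0.09 67 0.081 -0.007
R -0.05 92 0.151 -0.005
R -0.04 96 0.155 -0.001
R -0.03 96 0.141 -0.004
R -0.02 89 0.128 -0.002
R -0.01 86 0.115 -0.002
R 0.0 73 0.1 -0.0
R 0.01 71 0.085 -0.001
R 0.02 72 0.076 0.003
R 0.03 65 0.069 -0.0
R 0.04 77 0.075 -0.009
R 0.05 64 0.066 0.004
R 0.06 68 0.068 0.006
R 0.07 66 0.071 0.006
R 0.08 87 0.082 -0.001
R 0.09 64 0.085 -0.002
turn units [-0.01  0.    4.08] slide units [ 2.71 -3.86  0.51] tcp [ 0.2698 -0.5352  0.2305]
```

```bash
python3 -m pendant '[{"slide":[0,0,0],"dr":[0,0,0.82]},{"slide":[0,0,0],"dr":[0,0,0.82]},{"slide":[0,0,0],"dr":[0,0,0.82]},{"slide":[0,0,0],"dr":[0,0,0.81]},{"slide":[0,0,0],"dr":[0,0,0.81]},{"slide":[0.6,-0.77,0.1],"dr":[0,0,0]},{"slide":[0.6,-0.77,0.1],"dr":[0,0,0]},{"slide":[0.6,-0.77,0.1],"dr":[0,0,0]},{"slide":[0.6,-0.77,0.1],"dr":[0,0,0]},{"slide":[0.58,-0.78,0.11],"dr":[0,0,0]},{"slide":[0,0,0],"dr":[0,0,0]},{"slide":[0,0,0],"dr":[0,0,0]}]' 0 60
python3 - <<'E'
from h import *
plan([.495-.0148,-.334+.0022,.135],-.145); im=grab('wrist'); cv2.imwrite('pics/w1.png',im['color'][:,:,::-1])
w,d,o=pts(im); np.set_printoptions(precision=3,suppress=True)
hsv=cv2.cvtColor(im['color'],cv2.COLOR_RGB2HSV)
E
```

```text
time: 1.6
tcp_pos: [0.4801, -0.3325, 0.2004]
ee_rot: [3.133, -0.226, -0.002]
contact_force: [-0.4, 0.1, -0.7]
width: -0.0
gripper_force: 0.0
turn units [0.   0.01 0.01] slide units [ 0.   -0.01  1.09] tcp [ 0.4801 -0.3325  0.2004]
```

View pics/w1.png

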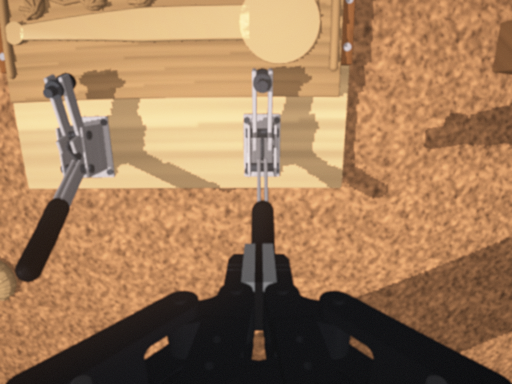

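The wrist view is square to the board. The fingertips at (258,250) are in line with the right handle (262,225), and the left handle is clear. I'll press the right handle along its arc.

```bash
python3 -m pendant '[{"slide":[0,0,0.55],"dr":[0,0,0]},{"slide":[0,0,0.54],"dr":[0,0,0]},{"slide":[0,0,0],"dr":[0,0,0]},{"slide":[-0.14,0,0.04],"dr":[0,0,0]},{"slide":[-0.14,0,0.04],"dr":[0,0,0]},{"slide":[-0.14,0,0.1],"dr":[0,0,0]},{"slide":[-0.14,0,0.1],"dr":[0,0,0]},{"slide":[-0.12,0,0.14],"dr":[0,0,0]},{"slide":[-0.12,0,0.14],"dr":[0,0,0]}]'
python3 -m pendant '[{"slide":[-0.07,0,0.16],"dr":[0,0,0]},{"slide":[-0.07,0,0.16],"dr":[0,0,0]},{"slide":[-0.04,0,0.15],"dr":[0,0,0]},{"slide":[-0.03,0,0.15],"dr":[0,0,0]},{"slide":[0,0,0],"dr":[0,0,0]}]'
python3 - <<'E'
from h import *
im=grab('wrist'); cv2.imwrite('pics/w2.png',im['color'][:,:,::-1])
E
```

```text
time: 2.78
tcp_pos: [0.4327, -0.3256, 0.1012]
ee_rot: [3.133, -0.228, 0.001]
contact_force: [2.1, -0.3, 0.7]
width: 0.0002
gripper_force: 0.8
time: 3.4
tcp_pos: [0.4207, -0.3237, 0.0657]
ee_rot: [3.133, -0.228, 0.001]
contact_force: [-2.9, 3.7, 18.1]
width: -0.0
gripper_force: 8.9
```

View pics/w2.png

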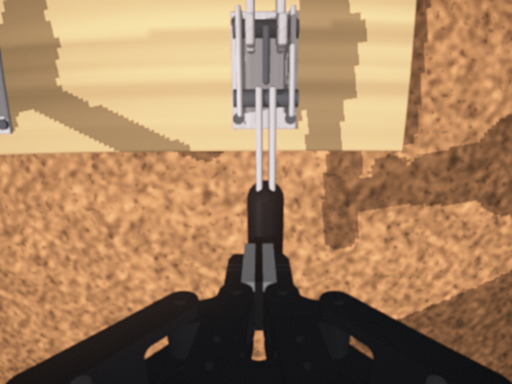

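The right handle now lies level under the fingers with an 18 N stop force. Next I lift and move over to the left one.

```bash
python3 -m pendant '[{"slide":[0,0,-0.75],"dr":[0,0,0]},{"slide":[0,0,-0.75],"dr":[0,0,0]},{"slide":[0,0,-0.75],"dr":[0,0,0]},{"slide":[0.25,-0.71,0],"dr":[0,0,0]},{"slide":[0.25,-0.71,0],"dr":[0,0,0]},{"slide":[0.25,-0.71,0],"dr":[0,0,0]},{"slide":[0.25,-0.71,0],"dr":[0,0,0]},{"slide":[0,0,0],"dr":[0,0,0]},{"slide":[0,0,0],"dr":[0,0,0]}]'
python3 - <<'E'
from h import *
plan([.5047,-.1636,.135],-.145); im=grab('wrist'); cv2.imwrite('pics/w3.png',im['color'][:,:,::-1])
E
```

```text
time: 4.58
tcp_pos: [0.5042, -0.1639, 0.1991]
ee_rot: [3.133, -0.226, -0.001]
contact_force: [-0.1, -0.4, -1.3]
width: -0.0001
gripper_force: 0.0
turn units [0. 0. 0.] slide units [ 0.01 -0.01  1.07] tcp [ 0.5042 -0.1639  0.1991]
```

View pics/w3.png

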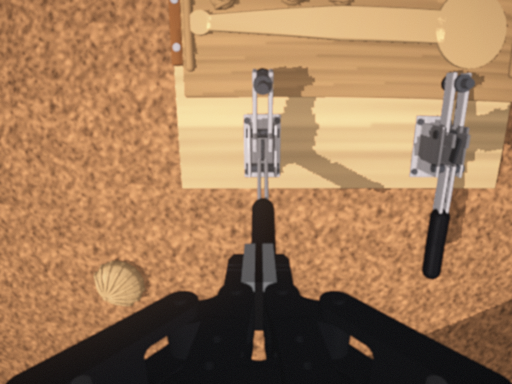

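The fingers line up with the left handle, and both bed ends are in view: the tail curl at (200,21) and the round end near (470,30). Pressing the left handle along the same arc.

```bash
python3 -m pendant '[{"slide":[0,0,0.54],"dr":[0,0,0]},{"slide":[0,0,0.53],"dr":[0,0,0]},{"slide":[0,0,0],"dr":[0,0,0]},{"slide":[-0.14,0,0.04],"dr":[0,0,0]},{"slide":[-0.14,0,0.04],"dr":[0,0,0]},{"slide":[-0.14,0,0.1],"dr":[0,0,0]},{"slide":[-0.14,0,0.1],"dr":[0,0,0]},{"slide":[-0.12,0,0.14],"dr":[0,0,0]},{"slide":[-0.12,0,0.14],"dr":[0,0,0]}]'
python3 -m pendant '[{"slide":[-0.07,0,0.16],"dr":[0,0,0]},{"slide":[-0.07,0,0.16],"dr":[0,0,0]},{"slide":[-0.04,0,0.15],"dr":[0,0,0]},{"slide":[-0.03,0,0.15],"dr":[0,0,0]},{"slide":[0,0,0],"dr":[0,0,0]}]'
python3 -m pendant '[{"slide":[0,0,-0.75],"dr":[0,0,0]},{"slide":[0,0,-0.75],"dr":[0,0,0]},{"slide":[0,0,-0.75],"dr":[0,0,0]},{"slide":[0,0,-0.75],"dr":[0,0,0]},{"slide":[0,0,0],"dr":[0,0,0]}]' 1
python3 - <<'E'
from h import *
im=dict(np.load('pics/wrist.npz')); w,d,o=pts(im)
g=cv2.cvtColor(im['color'],cv2.COLOR_RGB2GRAY)
print('bed shell',onplane(im,470,30,.042),'tail',onplane(im,200,21,.042))
im=grab('top'); w,d,o=pts(im)
W=w[200:275,320:445].reshape(-1,3); C=im['color'][200:275,320:445].reshape(-1,3)
k=C.max(1)<70; bx=np.array([.9895,-.144])
for nm,p in(('L',[.5195,-.1658]),('R',[.495,-.334])):
    t=(W[:,:2]-p)@bx; q=(W[:,:2]-p)@np.array([.144,.9895]); kk=k&(abs(q)<.03)&(t<-.03); print(nm,kk.sum(),'t',t[kk].min(),t[kk].max(),'z',W[kk,2].min(),W[kk,2].max())
# ornament, cleaned
m=np.zeros(w.shape[:2],np.uint8); m[165:230,120:240]=1
m=((w[:,:,2]>.011)&(w[:,:,2]<.06)&(m>0)).astype(np.uint8)
n,l,s,c=cv2.connectedComponentsWithStats(m); P=w[l==1+s[1:,4].argmax()]
a=np.array([-.349,.937]); n_=np.array([-a[1],a[0]])
for _ in range(3):
    t=P[:,:2]@a; q=P[:,:2]@n_; sh=t.min(); x=[];y=[]
    for lo in np.arange(sh+.085,sh+.15,.008):
        s_=(t>=lo)&(t<lo+.008); x.append(lo+.004); y.append((q[s_].min()+q[s_].max())/2)
    f=np.polyfit(x,y,1); ang=np.arctan2(a[1],a[0])+np.arctan(f[0]); a=np.array([np.cos(ang),np.sin(ang)]); n_=np.array([-a[1],a[0]])
t=P[:,:2]@a;q=P[:,:2]@n_; S=t<t.min()+.07
qs=(q[S].min()+q[S].max())/2; T=t>t.max()-.026; qt=(q[T].min()+q[T].max())/2
print('stem yaw',ang,'len',np.ptp(t),'shell w',np.ptp(q[S]),'q shell',qs,'stem',np.mean(y),'tail',qt)
gp=a*(t.min()+.104)+n_*np.mean(y); g2=a*(t.max()-.185)+n_*np.mean(y); print('grip',gp,g2)
E
```

```text
time: 5.75
tcp_pos: [0.4567, -0.1568, 0.1012]
ee_rot: [3.133, -0.228, 0.001]
contact_force: [1.5, 0.2, 0.2]
width: -0.0003
gripper_force: 0.8
time: 6.38
tcp_pos: [0.4448, -0.1551, 0.0657]
ee_rot: [3.133, -0.228, 0.001]
contact_force: [-4.0, 2.2, 21.0]
width: -0.0001
gripper_force: 10.7
time: 7.0
tcp_pos: [0.447, -0.1562, 0.2477]
ee_rot: [3.13, -0.227, 0.011]
contact_force: [-0.1, -0.2, -0.7]
width: 0.0851
gripper_force: 0.0
bed shell [ 0.61483933 -0.36817536  0.042     ] tail [ 0.64980891 -0.13534882  0.042     ]
L 27 t -0.10355127915262076 -0.04518911999369746 z 0.061254499897312575 0.41194450394641347Traceback (most recent call last):
  File "<stdin>", line 9, in <module>
    return umr_minimum(a, axis, None, out, keepdims, initial, where)
ValueError: zero-size array to reduction operation minimum which has no identity
```

```bash
python3 -m pendant '[{"slide":[0.21,-0.91,0],"dr":[0,0,0]},{"slide":[0.21,-0.91,0],"dr":[0,0,0]},{"slide":[0.21,-0.91,0],"dr":[0,0,0]},{"slide":[0.21,-0.91,0],"dr":[0,0,0]},{"slide":[0.21,-0.91,0],"dr":[0,0,0]},{"slide":[0.21,-0.91,0],"dr":[0,0,0]},{"slide":[0.2,-0.92,0],"dr":[0,0,0]},{"slide":[0.2,-0.92,0],"dr":[0,0,0]},{"slide":[0,0,0],"dr":[0,0,-0.98]},{"slide":[0,0,0],"dr":[0,0,-0.98]},{"slide":[0,0,0],"dr":[0,0,-0.98]},{"slide":[0,0,0],"dr":[0,0,-0.98]}]'
python3 -m pendant '[{"slide":[0,0,0],"dr":[0,0,-0.98]},{"slide":[0,0,0],"dr":[0,0,-0.98]},{"slide":[0,0,0],"dr":[0,0,-0.98]},{"slide":[0,0,0],"dr":[0,0,-0.98]},{"slide":[0,0,0],"dr":[0,0,-0.98]},{"slide":[0,0,0],"dr":[0,0,-0.98]},{"slide":[0,0,0],"dr":[0,0,-0.98]},{"slide":[0,0,0],"dr":[0,0,-0.98]},{"slide":[0,0,0],"dr":[0,0,-0.98]},{"slide":[0,0,0],"dr":[0,0,-0.98]},{"slide":[0,0,0],"dr":[0,0,0]},{"slide":[0,0,0],"dr":[0,0,0]}]'
cat > m.py <<'E'
from h import *
im=grab('wrist'); cv2.imwrite('pics/w4.png',im['color'][:,:,::-1]); w,d,o=pts(im)
T0=monitor.observe()['tcp_pos']
m=((w[:,:,2]>.011)&(w[:,:,2]<.07)&(np.linalg.norm(w[:,:,:2]-[.6,.29],axis=2)<.2)).astype(np.uint8)
n,l,s,c=cv2.connectedComponentsWithStats(m); k=1+s[1:,4].argmax(); P=w[l==k]; print('box',s[k])
a=np.array([-.349,.937]); n_=np.array([-a[1],a[0]]); E=P[:,:2]@a; te=np.percentile(E,99.7)
for _ in range(3):
    t=P[:,:2]@a; q=P[:,:2]@n_; te=t.max(); x=[];y=[];wd=[]
    for lo in np.arange(te-.17,te-.02,.008):
        s_=(t>=lo)&(t<lo+.008); x.append(lo+.004); y.append((q[s_].min()+q[s_].max())/2); wd.append(np.ptp(q[s_]))
    f=np.polyfit(x,y,1); ang=np.arctan2(a[1],a[0])+np.arctan(f[0]); a=np.array([np.cos(ang),np.sin(ang)]); n_=np.array([-a[1],a[0]])
t=P[:,:2]@a;q=P[:,:2]@n_; te=t.max(); y0=np.polyval(np.polyfit(t,q,0),0) 
print('yaw',ang,'visible len',np.ptp(t),'widths',np.round(wd,3))
yy=np.array(y)[:9].mean(); print('grip from tail',a*(te-.185)+n_*np.median(y), 'mids',np.round(np.array(y)-np.median(y),4))
im=grab('top'); w,d,o=pts(im)
W=w[200:275,320:445].reshape(-1,3); C=im['color'][200:275,320:445].reshape(-1,3); k=(C.max(1)<70); bx=np.array([.9895,-.144])
for nm,p in(('L',[.5195,-.1658]),('R',[.495,-.334])):
    t=(W[:,:2]-p)@bx; q=(W[:,:2]-p)@np.array([.144,.9895]); kk=k&(abs(q)<.03)&(t<-.03); print(nm,kk.sum(),'t',t[kk].min(),t[kk].max(),'z',W[kk,2].min(),W[kk,2].max())
E
python3 m.py
```

```text
time: 8.55
tcp_pos: [0.6053, 0.2637, 0.2416]
ee_rot: [3.063, 0.698, -0.007]
contact_force: [-0.5, -0.5, 0.6]
width: 0.0852
gripper_force: 0.0
time: 10.05
tcp_pos: [0.6059, 0.2638, 0.2431]
ee_rot: [-1.814, -2.563, 0.003]
contact_force: [-0.8, 0.3, -0.3]
width: 0.0855
gripper_force: 0.0
box [ 234    0   67  251 8315]
yaw 1.9717880580821765 visible len 0.27622823754922754 widths [0.033 0.034 0.033 0.033 0.034 0.034 0.033 0.036 0.035 0.03  0.034 0.034
 0.027 0.031 0.03  0.026 0.026 0.025 0.02 ]
grip from tail [0.61611942 0.25634648] mids [ 0.0003  0.     -0.0004  0.0002  0.0001 -0.0001 -0.0001  0.0003 -0.0003
 -0.0004 -0.     -0.0002  0.      0.0001 -0.      0.0002 -0.0001  0.0001
  0.    ]Traceback (most recent call last):
  File "m.py", line 18, in <module>
    t=(W[:,:2]-p)@bx; q=(W[:,:2]-p)@np.array([.144,.9895]); kk=k&(abs(q)<.03)&(t<-.03); print(nm,kk.sum(),'t',t[kk].min(),t[kk].max(),'z',W[kk,2].min(),W[kk,2].max())
                                                                                                              ~~~~~~~~~^^
    return umr_minimum(a, axis, None, out, keepdims, initial, where)
ValueError: zero-size array to reduction operation minimum which has no identity
```

View pics/w4.png

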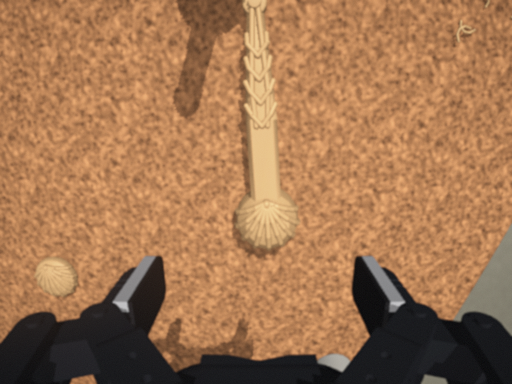

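The ornament's shell centre is at (266,220) and the stem runs up to (262,120). The tail curl at (255,3) is just cut off by the picture edge, so I take the grip point from the shell end instead.

```bash
python3 - <<'E'
from h import *
plan([.6105,.267,.06],1.96)
im=dict(np.load('pics/top.npz')); w,d,o=pts(im)
W=w[200:275,320:445].reshape(-1,3); C=im['color'][200:275,320:445].reshape(-1,3).astype(int); bx=np.array([.9895,-.144])
for nm,p in(('L',[.5195,-.1658]),('R',[.495,-.334])):
    t=(W[:,:2]-p)@bx; q=(W[:,:2]-p)@np.array([.144,.9895]); kk=(abs(q)<.03)&(t<-.05)&(t>-.15)&(C.max(1)<100); print(nm,kk.sum(), C[(abs(q)<.03)&(t<-.05)&(t>-.15)].max(1).min())
    Z=W[kk,2]; print(t[kk].min() if kk.any() else 0,np.percentile(Z,[5,50,95]) if kk.any() else 0)
E
```

```text
turn units [-0.01 -0.   -0.33] slide units [0.02 0.09 3.06] tcp [0.6062 0.2639 0.2438]
L 97 75
-0.1068546212736133 [0.06154553 0.06637067 0.07162758]
R 109 60
-0.10573493941024247 [0.05834853 0.06593132 0.06994719]
```

Both handles read level: grip top about 0.066 m over their full length. Going down to grasp.

```bash
python3 -m pendant '[{"slide":[0,0,0],"dr":[-0.01,0,-0.33]},{"slide":[0.02,0.09,0.76],"dr":[0,0,0]},{"slide":[0,0,0.76],"dr":[0,0,0]},{"slide":[0,0,0.77],"dr":[0,0,0]},{"slide":[0,0,0.77],"dr":[0,0,0]},{"slide":[0,0,0.4],"dr":[0,0,0]},{"slide":[0,0,0.3],"dr":[0,0,0]},{"slide":[0,0,0.25],"dr":[0,0,0]},{"slide":[0,0,0],"dr":[0,0,0]},{"slide":[0,0,0],"dr":[0,0,0]}]' 1 60
python3 -m pendant '[{"slide":[0,0,0],"dr":[0,0,0]},{"slide":[0,0,0],"dr":[0,0,0]},{"slide":[0,0,0],"dr":[0,0,0]},{"slide":[0,0,0],"dr":[0,0,0]},{"slide":[0,0,0],"dr":[0,0,0]},{"slide":[0,0,0],"dr":[0,0,0]},{"slide":[0,0,0],"dr":[0,0,0]},{"slide":[0,0,0],"dr":[0,0,0]}]' 0 70
python3 -m pendant '[{"slide":[0,0,-0.3],"dr":[0,0,0]},{"slide":[0,0,-0.5],"dr":[0,0,0]},{"slide":[0,0,-0.7],"dr":[0,0,0]},{"slide":[0,0,-0.7],"dr":[0,0,0]},{"slide":[0,0,-0.7],"dr":[0,0,0]},{"slide":[0,0,-0.5],"dr":[0,0,0]},{"slide":[0,0,0],"dr":[0,0,0]},{"slide":[0,0,0],"dr":[0,0,0]}]'
cat > m2.py <<'E'
from h import *
import sys
s=monitor.observe(); print(s['tcp_pos'],s['ee_rot'],s['width'],s['gripper_force'])
im=grab('wrist'); cv2.imwrite('pics/%s.png'%sys.argv[1],im['color'][:,:,::-1])
w,d,o=pts(im); R=Ro.from_rotvec(s['ee_rot'])
q=R.inv().apply(w.reshape(-1,3)-s['tcp_pos'])
k=(abs(q[:,1])<.03)&(q[:,0]>.02)&(q[:,0]<.2)&(q[:,2]>-.06)&(q[:,2]<.03)&(im['range_z'].ravel()>0); q=q[k]
for lo in np.arange(.02,.2,.015):
    b=q[(q[:,0]>=lo)&(q[:,0]<lo+.015)]
    if len(b)>5: print(round(lo+.0075,3),len(b),'y mid',((b[:,1].min()+b[:,1].max())/2).round(4),'w',np.ptp(b[:,1]).round(3),'ztop',np.percentile(b[:,2],10).round(4))
print('xmax',q[:,0].max())
E
python3 m2.py w5
```

```text
time: 11.4
tcp_pos: [0.6121, 0.2676, 0.0048]
ee_rot: [1.746, 2.61, 0.004]
contact_force: [0.7, -0.2, 0.4]
width: 0.085
gripper_force: 0.0
time: 12.4
tcp_pos: [0.6119, 0.2675, 0.0047]
ee_rot: [1.746, 2.61, 0.004]
contact_force: [0.1, 0.8, 5.9]
width: 0.0326
gripper_force: 72.5
time: 13.4
tcp_pos: [0.6099, 0.2668, 0.2066]
ee_rot: [-1.747, -2.61, 0.001]
contact_force: [-0.2, 0.0, -2.5]
width: 0.0325
gripper_force: 71.6
[0.60988788 0.26677143 0.20664054] [-1.74666182e+00 -2.61041629e+00  8.39346929e-04] 0.03248545037049088 71.60917432978749
0.028 3014 y mid 0.0005 w 0.034 ztop -0.0257
0.042 3296 y mid 0.0005 w 0.034 ztop -0.0274
0.058 3731 y mid 0.0001 w 0.035 ztop -0.0274
0.073 3895 y mid 0.0 w 0.037 ztop -0.0258
0.088 3945 y mid -0.0001 w 0.035 ztop -0.0244
0.103 3098 y mid -0.0002 w 0.028 ztop -0.0233
xmax 0.10881459122420765
```

View pics/w5.png

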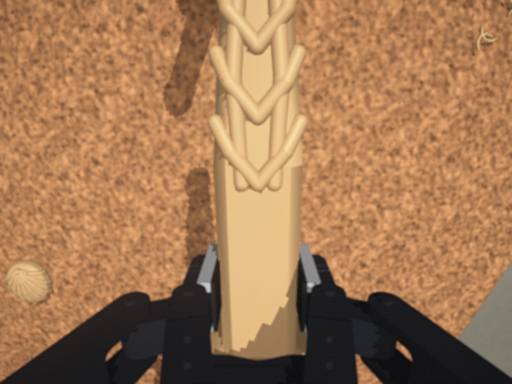

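The ornament is gripped squarely on the stem (pads at rows 245–330, stem centred at column 258) and lifted. Carrying it to above the bed.

```bash
python3 -m pendant '[{"slide":[-0.3,-0.11,0],"dr":[0,0,0]},{"slide":[-0.6,-0.23,0],"dr":[0,0,0]},{"slide":[-0.75,-0.29,0],"dr":[0,0,0]},{"slide":[-0.75,-0.29,0],"dr":[0,0,0]},{"slide":[-0.75,-0.29,0],"dr":[0,0,0]},{"slide":[-0.75,-0.29,0],"dr":[0,0,0]},{"slide":[-0.75,-0.29,0],"dr":[0,0,0]},{"slide":[-0.75,-0.29,0],"dr":[0,0,0]},{"slide":[-0.75,-0.29,0],"dr":[0,0,0]},{"slide":[-0.75,-0.29,0],"dr":[0,0,0]},{"slide":[-0.75,-0.29,0],"dr":[0,0,0]},{"slide":[-0.6,-0.23,0],"dr":[0,0,0]}]'
python3 -m pendant '[{"slide":[-0.47,-0.18,0],"dr":[0,0,0]},{"slide":[-0.2,-0.05,0],"dr":[0,0,0]},{"slide":[0,0,0],"dr":[0,0,0.4]},{"slide":[0,0,0],"dr":[0,0,0.7]},{"slide":[0,0,0],"dr":[0,0,0.7]},{"slide":[0,0,0],"dr":[0,0,0.7]},{"slide":[0,0,0],"dr":[0,0,0.7]},{"slide":[0,0,0],"dr":[0,0,0.41]},{"slide":[0,0,0],"dr":[0,0,0]},{"slide":[0,0,0],"dr":[0,0,0]}]'
python3 - <<'E'
from h import *
plan([.6244,-.3059,.1265],1.42)
E
```

```text
time: 14.95
tcp_pos: [0.6219, -0.2661, 0.2062]
ee_rot: [-1.748, -2.609, -0.001]
contact_force: [0.1, -1.3, -2.3]
width: 0.0328
gripper_force: 71.4
time: 16.2
tcp_pos: [0.6258, -0.3052, 0.2072]
ee_rot: [-2.38, -2.05, -0.002]
contact_force: [0.1, -0.3, -2.7]
width: 0.0325
gripper_force: 71.6
turn units [ 0.   -0.01  0.02] slide units [-0.02 -0.02  1.35] tcp [ 0.6258 -0.3052  0.2072]
```

```bash
python3 -m pendant '[{"slide":[-0.02,-0.02,0.3],"dr":[0,0,0]},{"slide":[0,0,0.4],"dr":[0,0,0]},{"slide":[0,0,0.4],"dr":[0,0,0]},{"slide":[0,0,0.25],"dr":[0,0,0]},{"slide":[0,0,0],"dr":[0,0,0]},{"slide":[0,0,0],"dr":[0,0,0]}]'
python3 m2.py w6
python3 - <<'E'
from h import *
im=grab('scene'); cv2.imwrite('pics/s2.png',cv2.resize(im['color'][100:230,130:280],None,fx=5,fy=4.6,interpolation=cv2.INTER_CUBIC)[:,:,::-1])
im=grab('top'); w,d,o=pts(im)
P=w[140:270,300:450].reshape(-1,3); bx=np.array([.9887,-.15]); by=np.array([.15,.9887]); b=np.array([.6244,-.3059])
t=(P[:,:2]-b)@by; q=(P[:,:2]-b)@bx
k=(P[:,2]>.115)&(P[:,2]<.175)&(abs(q)<.05)
for lo in np.arange(-.12,.2,.02):
    s=k&(t>=lo)&(t<lo+.02)
    if s.sum()>3: print(round(lo+.01,2),s.sum(),'mid',((q[s].min()+q[s].max())/2).round(4),'w',np.ptp(q[s]).round(3),'z',np.median(P[s,2]).round(3))
s=k&(t>.1); print('tail end t',t[s].max() if s.any() else None,'expected .185','min t',t[k].min(),'expected -.104')
E
```

```text
time: 16.95
tcp_pos: [0.6254, -0.3069, 0.1272]
ee_rot: [2.38, 2.048, 0.003]
contact_force: [-0.1, -0.5, -1.5]
width: 0.0328
gripper_force: 71.4
[ 0.62540866 -0.30692443  0.12721626] [2.38034738 2.04784484 0.00285581] 0.03281813675082156 71.42909232527018
0.028 2988 y mid 0.0007 w 0.034 ztop -0.0256
0.042 3289 y mid 0.0006 w 0.034 ztop -0.0273
0.058 3708 y mid 0.0005 w 0.035 ztop -0.0274
0.073 3918 y mid 0.0002 w 0.037 ztop -0.0259
0.088 3944 y mid 0.0 w 0.034 ztop -0.0245
0.103 3164 y mid -0.0001 w 0.028 ztop -0.0234
xmax 0.10934709318354979
-0.11 4 mid -0.0078 w 0.015 z 0.148
-0.09 22 mid -0.0143 w 0.03 z 0.157
0.01 129 mid 0.0011 w 0.064 z 0.154
0.03 104 mid 0.0028 w 0.035 z 0.154
0.05 108 mid 0.0024 w 0.035 z 0.154
0.07 106 mid 0.0028 w 0.034 z 0.154
0.09 98 mid 0.0025 w 0.032 z 0.152
0.11 92 mid 0.0022 w 0.028 z 0.149
0.13 77 mid 0.0021 w 0.026 z 0.147
0.15 69 mid 0.001 w 0.022 z 0.144
0.17 69 mid 0.0007 w 0.024 z 0.144
0.19 12 mid -0.0015 w 0.013 z 0.14
tail end t 0.18372726327173533 expected .185 min t -0.10362958234660126 expected -.104
```

View pics/s2.png

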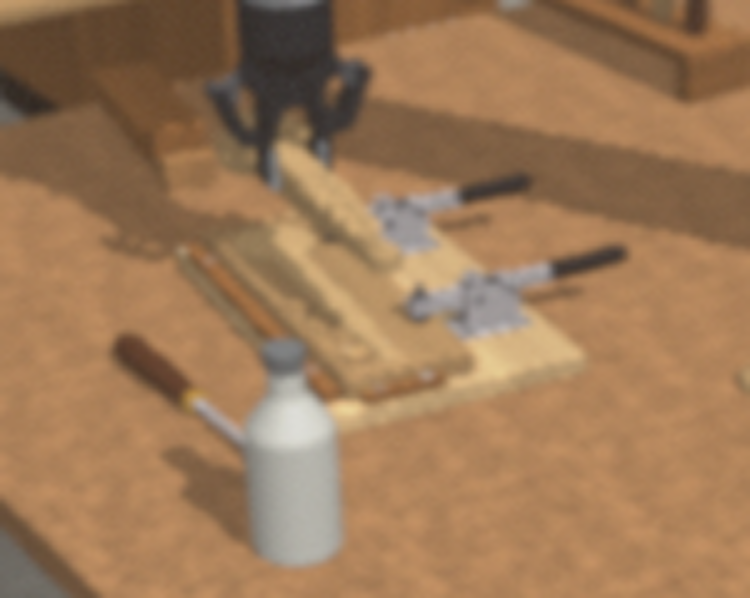

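Both handles lie level, and the ornament hangs level over the bed. Its ends measure within about 2 mm of where they belong lengthwise.

```bash
python3 -c "
from plant import workorder
print(workorder.finish_job())"
```

```text
the job is handed in; nothing more can be done
None
```

Both clamps are locked down and the ornament is held still and level about 80 mm above the bed, shell over the round end and tail over the thin end; I've handed the job in, but no pass/fail result came back.

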